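Draw a chair rail tight with its cam lock

ROBOT

A 6-joint arm with a two-finger parallel gripper is mounted at the origin on the work surface. World frame = base frame: x ahead of the robot, y to its left, z up, the work surface at z = 0. Lengths are in m, angles in rad, forces in N, time in s.
With the tool pointing down it reaches from about 0.375 to 0.9 m from the base axis. Payload 3.1 kg.
Tool frame: the origin (TCP) lies on the centre line of the jaws, within the pads' length; the fingertips stand 25 mm ahead of it and the grasp point (between the pads) lies 6 mm ahead of it; z points along the fingers, y is the line along which they close (so a half turn about z gives the same grasp; the last joint's range is limited). The gripper opens to 87 mm and grips with 3 to 60 N. Pads are 19 mm wide; open, the fingers measure 117 mm over their backs; the gripper's body (75 mm by 190 mm) begins 51 mm behind the grasp point.
Start: joints at [-1.308, 0.527, 1.433, -0, 1.181, -0.178], TCP at [0.267, -0.565, 0.219] pointing down, gripper open.
Joint ranges: [-3.08, 3.08], [-0.75, 2.2], [0.22, 2.44], [-1.43, 4.57], [0, 2.65], [-2.85, 2.85]. Speed limits (rad/s): [2.79, 2.79, 3.14, 3.14, 3.14, 3.14].

INTERFACE

Orientations are given as a unit quaternion [w, x, y, z].
In Python, from station import arm, read_camera, calibration, job gives the robot as it stands.
- The arm moves only by the tool send_rows, never from a script. Its argument "moves" is a list of rows, each a list of 7 numbers: the shift along the tool's x, y, z in cm, then the turn, a rotation vector about the tool's x, y, z in units of 5 degrees (1.0 is 5 degrees), then the opening, from 0 (shut) to 1 (fully open). In form: [[dx, dy, dz, wx, wy, wz, gripper], ...]. A call has 1 to 8 rows; each row is the pose to reach, as a shift and turn from the pose commanded when the call began, along the tool's axes at that moment; what a row does not reach only later rows make up. A row lasts 1/10 s, in which the tool goes at most 50 mm and 8.59 degrees, less where a joint would pass 70% of its speed; a pose out of reach is approached as far as the arm can. A call with a gripper value outside its range is refused whole. The fingers move at their own pace and stop on an object; the grip force is fixed at half the most. Time passes only in rows, so rows that repeat a pose let the fingers close. It gives the time, the measured TCP pose, the force, the opening and the grip force at its end, in the units of the state.
- arm.state(): the state, without advancing time (a new reading comes with each control period).
- read_camera(name): name is "side" or "top" or "wrist"; returns the picture (384x512x3 uint8, blue, green, red); there is no depth.
- calibration(name): a dict with "K" (3x3 intrinsics, pixels), "R" (3x3) and "t" (3): a world point X has camera coordinates R X + t. Camera axes: x right, y down, z forward; pixel columns grow to the right and rows downward; lengths in m; the calibration is good to about 2 mm. A picture is of the moment at which its call begins: read the wrist's pose just before it. calibration takes no time and is no camera call; for the wrist camera it gives the pose at the moment of the call.
- job.close_job(): hands the job in; it is judged then, once.
The state is a dict: "time": time; "joint_pos": joint angles; "qd": joint speeds; "effort": joint torques, N m; "eef_pos": TCP position; "orientation": TCP orientation; "ft_force": force on the tool from outside, world axes, zero at the start; "ft_torque": the same for the moment, N m; "width": opening from 0.0 (shut) to 1.0 (fully open); "gripper_force": force on a finger pad.
Only numpy, scipy, OpenCV 4.12 (cv2) and the standard library are available. Lean on these libraries where they do the work, as an engineer would, in place of code of your own. Each camera call takes 0.05 s, during which the arm holds its last target. There are 200 camera calls.

TASK

Slide the loose seat rail into the chair-frame block, bolt first, until it rests against the rubber buffers, then swing the cam's crank lever clockwise about half a turn so that its hook catches the bolt head and draws the rail in tight. Tighten by feel: stop when the lever has become firm and the buffers are well squeezed (a clamping force of about 20 N), because forcing it further, or ramming the rail, crushes the buffers. Let go of everything and leave the other things on the bench where they are.

Things in the scene. Friction and masses are not known exactly. Their poses are not given: they have to be found in the camera images.
- block: Fixed chair-frame block: dark wood base 136 x 100 x 10 mm carrying the steel cam fitting, nothing on it above 40 mm but cam and lever. Origin: on the cam's vertical axis, at bench height. Its +x axis points out of the fitting along the bolt channel towards the rail, z up. When joined, the rail's x axis lies along this x axis.
- channel (a point): Centre of the bolt channel, on the block's x axis, 52 mm from the cam axis, 18 mm up. From outside inwards: two buffer pads 24 mm apart, a flared steel mouth (76 to 52 mm from the cam axis, about 25 narrowing to 13 mm wide), the straight channel 13 mm wide between jaws 26 mm high (52 to 22 mm).
- rail: Loose seat rail: dark wood bar 150 (x) x 44 (y) x 40 (z) mm, about 0.35 kg, lying on the bench; grip it across its 44 mm. Origin: centre of its underside. A 10 mm steel bolt, centre 18 mm up, sticks 70 mm out of its -x end and ends in an upright round stud 10 mm across (the bolt head), top 40 mm up. When it touches the buffers its origin is 168 to 176 mm from the block's origin.
- bolt_head (a point): Centre of the bolt where the upright stud stands on it: 145 mm from the rail's origin towards its -x end, 18 mm up. With the rail just touching the buffers it is 23 to 31 mm from the cam axis along the block's x axis; the open hook can catch it up to about 34 mm.
- cam (a joint): Turn of the cam (rad), growing clockwise seen from above; 0 to 0.3 (open) at the start, stop at 4.4. At 0 the spiral hook's tip stands 0.95 rad anticlockwise of the block's x axis. It turns loosely (about 0.1 N m) until the hook draws the bolt head, felt from 1.7 to 3.4 rad on. The right tightness comes at a reading between 2.1 and 3.8, differing each time. It stays where it is left.
- cam_disc (a point): Centre of the top of the cam disc (60 mm across), 47 mm up on the cam axis. The hook draws in 5 mm per radian; once the rail bears on the buffers the clamping force grows by about 65 N per radian. The right 20 N takes about 0.85 N m at the lever (13 N across it at its grip) at a reading of 2.1, falling evenly to 0.62 N m (9.5 N) at 3.7, felt while turning; at rest the lever pushes back far less.
- cam_grip (a point): On the axis of the lever's grip, 72 mm up, where to hold it: a black upright round grip 14 mm across, from 50 to 96 mm up, 65 mm from the cam axis. It spins freely about its own axis, so it can be pinched from above and led round a 65 mm circle without turning the gripper; it passes over the rail. At cam = 0 it lies 1.9 rad anticlockwise of the block's x axis. The arm below it tops out at 49 mm.
- buffer: Two small fixed steel brackets, carrying the pair of black rubber pads that the rail's end bears on; the pads (12 x 11 x 27 mm, 11 to 38 mm high, 24 mm apart) yield on springs, together 25 N per mm. Origin: fixed, on the block's x axis, 97 mm from the cam axis, at bench height. The unloaded pads' front faces stand up to 4 mm further out or in than it, shimmed differently each time.
- offcut: Bystander: light wood offcut 70 x 32 x 22 mm, origin under its centre
- screwdriver: Bystander: screwdriver lying on the bench
- glue: Bystander: upright glue bottle, 56 mm across, 130 mm tall, origin under its centre
- jar: Bystander: closed jar, 64 mm across, 80 mm tall, origin under its centre
- spool: Bystander: wooden spool, 60 mm across, 50 mm tall, origin under its centre
- tin: Bystander: tin, 72 mm across, 60 mm tall, origin under its centre
- hammer: Bystander: hammer lying on the far side of the block
Not all that is in view belongs to the job. Of the things like the rail, leave any that is green or red; of the rest the larger one is meant.

How it is judged:
On the way, in this order (a step that is already met when the one before it is completed fails the run):
1. with the hook still open, the rail has been slid in so that its bolt head lies within the hook's reach (x of bolt_head in the frame of block below 0.034 m and y of bolt_head in the frame of block between -0.006 and 0.006 m and value of joint cam below 0.7 rad), for 0.2 s.
2. the cam has been turned so that the hook is round the bolt head (value of joint cam above 1.3 rad and x of bolt_head in the frame of block below 0.036 m), for 0.1 s.
At the end, for the whole second after the job is handed in: The rail lies flat on the bench, straight (within 0.06 rad) in the block and at rest, its bolt head within 31 mm of the cam axis, the cam turned beyond 1.8 rad, and the hook holds the rail against the buffers with 10 to 32 N, the robot touching nothing (contact force between rail and buffer between 10 and 32 N and value of joint cam above 1.8 rad and x of bolt_head in the frame of block below 0.031 m and angle between the x axis of rail and the x axis of block, either way round below 0.06 rad and angle between rail's own z axis and vertical below 0.06 rad and height (world z) of rail below 0.006 m and linear speed of rail below 0.01 m/s).
It fails at once if the buffers are crushed: the rail presses on them with more than 42 N (contact force between rail and buffer above 42 N).
It fails at once if a bystander is moved more than 20 mm (distance of any of offcut, screwdriver, glue, jar, spool, tin, hammer from where it was at the start of the episode above 0.02 m).
It also fails if it takes over 67 s, if anything falls off the work surface, if the arm or the gripper's body presses on something with over 40 N, if the wrist force passes 120 N, or if a joint passes its speed limit or range.

## Working session

There is one attempt and no reset: what is moved stays moved. The work goes in short steps, Python scripts to look and compute and a tool call to move; the robot and the scene stay as the last step left them, time stands still between calls to the robot, and variables do not carry over. Pictures are saved under pics/ and viewed, at most 10 in all, crops included, and the job is handed in when it is done.

Besides the shell and the picture viewer there is one more tool, called after ">>>" as name(argument=value, ...) on one line, values as JSON. send_rows: Moves the arm, as the interface text tells. Its arguments: {"type":"object","properties":{"moves":{"type":"array","items":{"type":"array","items":{"type":"number"}}}},"required":["moves"]}

```bash
ls; mkdir -p pics; python3 - <<'E'
from station import arm, read_camera, calibration
import cv2
print(arm.state())
for n in("top","side"):
    cv2.imwrite(f"pics/{n}0.png",read_camera(n)); c=calibration(n);print(n,c)
E
```

```text
pics
{'time': 0.0, 'joint_pos': array([-1.30751709e+00,  5.28465592e-01,  1.43389650e+00, -3.51794177e-06,
        1.18137968e+00, -1.78512455e-01]), 'qd': array([ 0.0011801 , -0.00102851, -0.00109068,  0.00087864, -0.00159897,
       -0.00047615]), 'effort': array([-4.83154508e-04, -4.40045643e+01, -1.76588076e+01,  6.35617808e-02,
        5.83251624e-02, -1.68068264e-04]), 'eef_pos': array([ 0.26704967, -0.56426373,  0.21807383]), 'orientation': array([-1.07352560e-03,  9.75700847e-01,  2.19104317e-01, -4.71549425e-05]), 'ft_force': array([-0.17046695, -0.36868493,  0.102239  ]), 'ft_torque': array([ 0.02726684,  0.04405644, -0.01057485]), 'gripper_force': 0.0, 'width': 0.998322454745291}
top {'K': array([[388.3942213 ,   0.        , 257.92576803],
       [  0.        , 388.3942213 , 193.33516913],
       [  0.        ,   0.        ,   1.        ]]), 'R': array([[ 0.0304569 , -0.99943328,  0.01433484],
       [-0.99872385, -0.03100707, -0.03986511],
       [ 0.040287  , -0.01310238, -0.99910224]]), 't': array([-0.0357576 ,  0.55421812,  1.45445991])}
side {'K': array([[462.64485049,   0.        , 258.0437131 ],
       [  0.        , 462.64485049, 194.04909779],
       [  0.        ,   0.        ,   1.        ]]), 'R': array([[-0.74722697, -0.66423564, -0.0210447 ],
       [-0.41981186,  0.49633896, -0.75987212],
       [ 0.51517945, -0.55896213, -0.64973185]]), 't': array([0.41552636, 0.30170184, 1.04798231])}
```

View pics/top0.png

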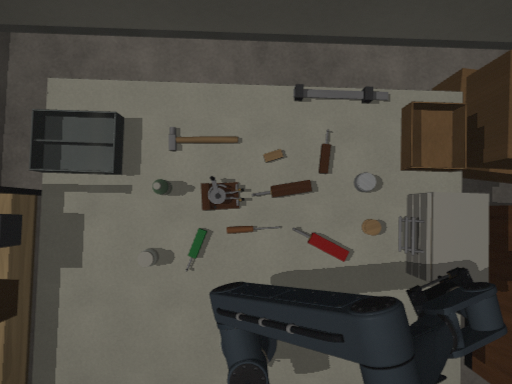

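View pics/side0.png

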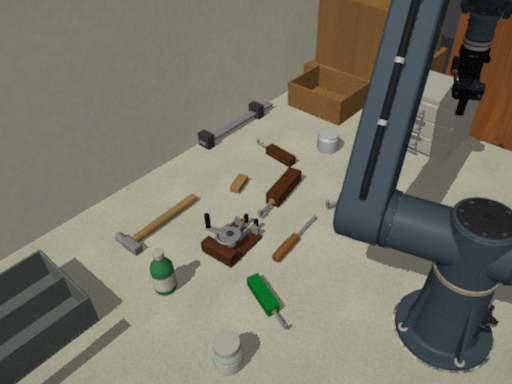

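Candidates like the rail in the top view are brown at (291,188), smaller brown at (325,157), green at (198,243) and red at (328,246). The larger brown one at (291,188) fits. I'll confirm that in a crop and measure it.

```bash
cat > h.py <<'E'
import numpy as np, cv2
from station import arm, read_camera, calibration, job
def ray(c,uv,z):
    C=-c["R"].T@c["t"]; d=c["R"].T@np.linalg.inv(c["K"])@np.array([uv[0],uv[1],1.])
    return C+d*(z-C[2])/d[2]
def proj(c,X):
    p=c["K"]@(c["R"]@np.asarray(X,float)+c["t"]); return p[:2]/p[2]
def tri(c1,p1,c2,p2):
    P=[c["K"]@np.c_[c["R"],c["t"]] for c in(c1,c2)]
    X=cv2.triangulatePoints(P[0],P[1],np.array(p1,float).reshape(2,1),np.array(p2,float).reshape(2,1))
    return (X[:3]/X[3]).ravel()
E
python3 - <<'E'
from h import *
im=cv2.imread("pics/top0.png");c=calibration("top")
cv2.imwrite("pics/crop.png",cv2.resize(im[140:230,192:342],None,fx=5.3,fy=5.3,interpolation=cv2.INTER_CUBIC))
hsv=cv2.cvtColor(im,cv2.COLOR_BGR2HSV)
m=((hsv[...,0]<15)&(hsv[...,1]>120)&(hsv[...,2]<120)).astype(np.uint8)
m[:, :190]=0;m[:,350:]=0;m[:130]=0;m[265:]=0
n,l,s,ce=cv2.connectedComponentsWithStats(m)
for i in range(1,n):
    if s[i,4]>60:
        pts=np.argwhere(l==i)[:,::-1].astype(np.float32)
        r=cv2.boxPoints(cv2.minAreaRect(pts))
        w=np.array([ray(c,p,.04)[:2] for p in r]);print(s[i],im[l==i].mean(0).round(),w.mean(0).round(4),np.linalg.norm(np.diff(w,axis=0),axis=1).round(3),r.round(1).tolist())
E
```

```text
[319 144  11  29 226] [23. 34. 52.] [ 0.6929 -0.2614] [0.106 0.03  0.106] [[318.79998779296875, 171.8000030517578], [321.8999938964844, 143.5], [329.79998779296875, 144.39999389648438], [326.70001220703125, 172.60000610351562]]
[271 180  40  17 415] [24. 34. 52.] [ 0.5772 -0.1397] [0.145 0.039 0.145] [[270.70001220703125, 185.89999389648438], [309.29998779296875, 179.6999969482422], [311.0, 190.1999969482422], [272.29998779296875, 196.39999389648438]]
[221 183  15   8  78] [21. 30. 47.] [0.5758 0.0931] [0.052 0.026 0.052] [[221.0, 183.0], [235.0, 183.0], [235.0, 190.0], [221.0, 190.0]]
[202 184  37  26 320] [22. 32. 49.] [0.5416 0.1233] [0.131 0.093 0.131] [[200.89999389648438, 184.10000610351562], [236.39999389648438, 181.8000030517578], [238.10000610351562, 206.89999389648438], [202.5, 209.1999969482422]]
[227 226  26   7 143] [34. 52. 78.] [0.4206 0.0454] [0.093 0.02  0.093] [[226.6999969482422, 227.10000610351562], [251.89999389648438, 225.3000030517578], [252.3000030517578, 230.8000030517578], [227.10000610351562, 232.60000610351562]]
[308 233  41  29 472] [ 24.  26. 101.] [ 0.3653 -0.2825] [0.043 0.151 0.042] [[307.20001220703125, 242.10000610351562], [312.6000061035156, 231.89999389648438], [348.70001220703125, 251.1999969482422], [343.29998779296875, 261.29998779296875]]
```

View pics/crop.png

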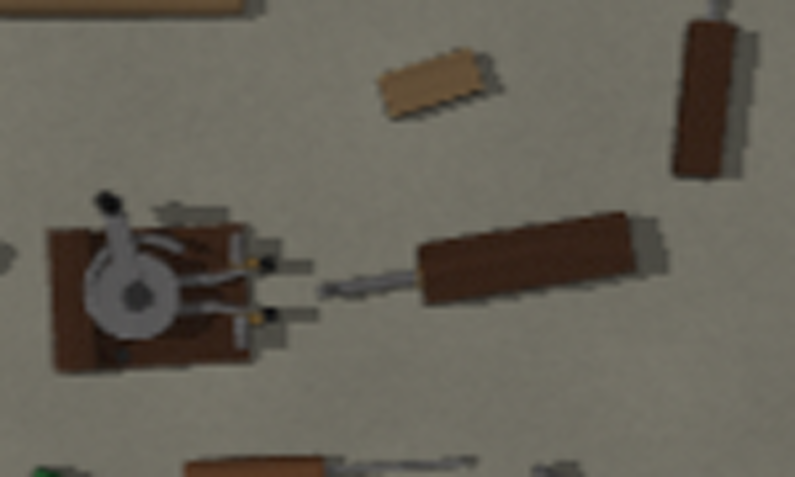

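The crop shows the larger dark-brown bar (145 x 39 mm measured, crop (525,258)), with its bolt pointing at the block and the stud at crop (327,290). The cam disc is at crop (138,295). I'll go above it.

>>> send_rows(moves=[[46.2,-25.1,0,0,0,-15.1,1],[46.2,-25.1,0,0,0,-15.1,1],[46.2,-25.1,0,0,0,-15.1,1],[46.2,-25.1,0,0,0,-15.1,1],[46.2,-25.1,0,0,0,-15.1,1],[46.2,-25.1,0,0,0,-15.1,1],[46.2,-25.1,0,0,0,-15.1,1],[46.2,-25.1,0,0,0,-15.1,1]])

```text
time: 0.9
eef_pos: [0.504, -0.2401, 0.2188]
orientation: [-0.0, 0.679, 0.734, -0.0]
ft_force: [1.7, -0.8, 0.5]
width: 1.0
gripper_force: 0.0
```

>>> send_rows(moves=[[11.4,8,0,0,0,-1.3,1],[11.4,8,0,0,0,-1.3,1],[11.4,8,0,0,0,-1.3,1],[11.4,8,0,0,0,-1.3,1],[11.4,8,0,0,0,-1.3,1],[11.4,8,0,0,0,-1.3,1]])

```text
time: 1.5
eef_pos: [0.5744, -0.1234, 0.2187]
orientation: [-0.0, 0.639, 0.769, -0.0]
ft_force: [0.1, 0.2, 0.3]
width: 1.006
gripper_force: 0.0
```

```bash
python3 - <<'E'
from h import *
s=arm.state();c=calibration("wrist");im=read_camera("wrist")
cv2.imwrite("pics/w1.png",im);print(s["eef_pos"],s["orientation"])
np.savez("w1.npz",**c)
C=-c["R"].T@c["t"];print(C,c["R"],c["K"])
cv2.imwrite("pics/top1.png",read_camera("top"))
E
```

```text
[ 0.57436779 -0.123415    0.21869847] [-3.86475379e-04  6.39238687e-01  7.69008182e-01 -4.08543014e-04]
[ 0.5595073  -0.04104859  0.38497733] [[ 0.98293664  0.18393952 -0.00134765]
 [ 0.17573083 -0.93685579  0.30235726]
 [ 0.0543529  -0.29743485 -0.95319372]] [[339.67041243   0.         251.98489162]
 [  0.         339.67041243 192.33939593]
 [  0.           0.           1.        ]]
```

View pics/w1.png

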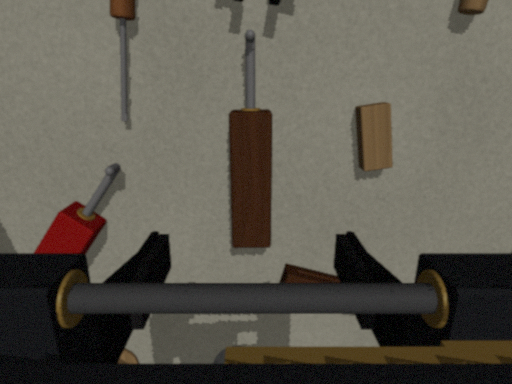

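The wrist view shows the rail bar with top edges at columns 230–271 and rows 110–247, and the stud top at (250,36). The block's pads are just at the top edge.

```bash
python3 - <<'E'
from h import *
c=dict(np.load("w1.npz"));im=cv2.imread("pics/w1.png")
st=ray(c,(250,36),.04)
hsv=cv2.cvtColor(im,cv2.COLOR_BGR2HSV)
m=((hsv[...,0]<15)&(hsv[...,1]>110)&(hsv[...,2]<120)).astype(np.uint8)
m[:, :200]=0;m[:,300:]=0;m[255:]=0;m[:100]=0
r=cv2.boxPoints(cv2.minAreaRect(np.argwhere(m)[:,::-1].astype(np.float32)))
w=np.array([ray(c,p,.04) for p in r]);print(r,w.round(4),np.linalg.norm(np.diff(w,axis=0),axis=1))
ce=w.mean(0);print("stud",st,"ctr",ce,"dist",np.linalg.norm(ce-st),"ang tooly",np.degrees(np.arctan2(*(ce-st)[:2]*[1,-1])))
E
```

```text
[[230. 110.]
 [270. 110.]
 [270. 246.]
 [230. 246.]] [[ 0.5421 -0.0687  0.04  ]
 [ 0.581  -0.0614  0.04  ]
 [ 0.6107 -0.207   0.04  ]
 [ 0.5666 -0.2153  0.04  ]] [0.03957729 0.14862249 0.04486907]
stud [0.54931471 0.00085804 0.04      ] ctr [ 0.57506466 -0.13811175  0.04      ] dist 0.14133528673733084 ang tooly 10.497377541220962
```

>>> send_rows(moves=[[9,0,0,0,0,0,1],[9,0,0,0,0,0,1],[9,0,0,0,0,0,1],[9,0,0,0,0,0,1],[9,0,0,0,0,0,1]])

```text
time: 2.1
eef_pos: [0.559, -0.0358, 0.2193]
orientation: [0.001, 0.64, 0.769, 0.0]
ft_force: [-0.9, -0.1, 0.1]
width: 0.998
gripper_force: 0.0
```

```bash
python3 - <<'E'
from h import *
c=calibration("wrist");im=read_camera("wrist")
cv2.imwrite("pics/w2.png",im);np.savez("w2.npz",**c)
cv2.imwrite("pics/w2c.png",cv2.resize(im[:240,100:420],None,fx=2.5,fy=2.5,interpolation=cv2.INTER_CUBIC))
print(arm.state()["eef_pos"])
E
```

```text
[ 0.55901012 -0.03588158  0.21919517]
```

View pics/w2c.png

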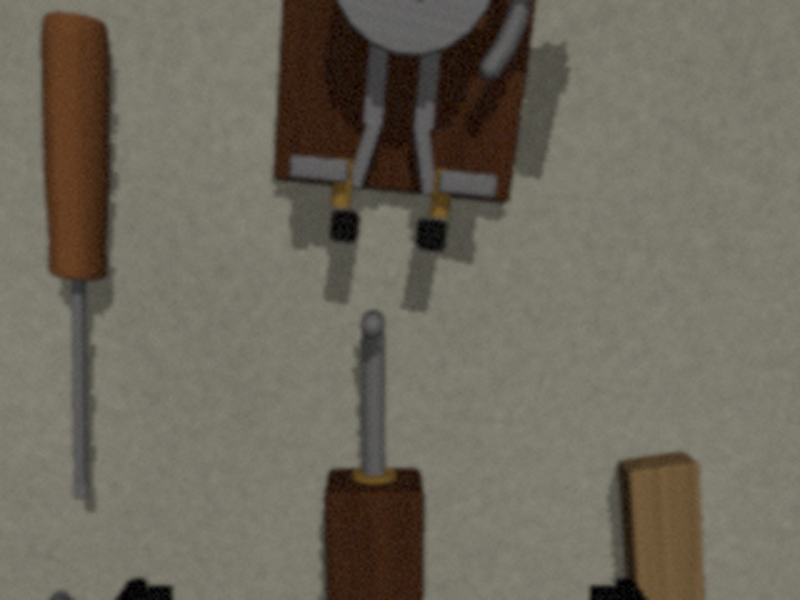

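This crop shows the pads at crop (344,226) and (431,235), the jaws at columns 375–428, and the stud at (373,322). The cam is cut off, so I'll shift 8 cm further.

>>> send_rows(moves=[[8,0,0,0,0,0,1],[8,0,0,0,0,0,1],[8,0,0,0,0,0,1],[8,0,0,0,0,0,1],[8,0,0,0,0,0,1]])

```text
time: 2.65
eef_pos: [0.5447, 0.043, 0.2191]
orientation: [0.001, 0.64, 0.769, 0.0]
ft_force: [-0.0, -0.3, 0.3]
width: 1.002
gripper_force: 0.0
```

```bash
python3 - <<'E'
from h import *
c=calibration("wrist");im=read_camera("wrist")
cv2.imwrite("pics/w3.png",im);np.savez("w3.npz",**c)
cv2.imwrite("pics/w3c.png",cv2.resize(im[:240,100:420],None,fx=2.5,fy=2.5,interpolation=cv2.INTER_CUBIC))
print(arm.state()["eef_pos"])
E
```

```text
[0.54458733 0.04293323 0.21909943]
```

View pics/w3c.png

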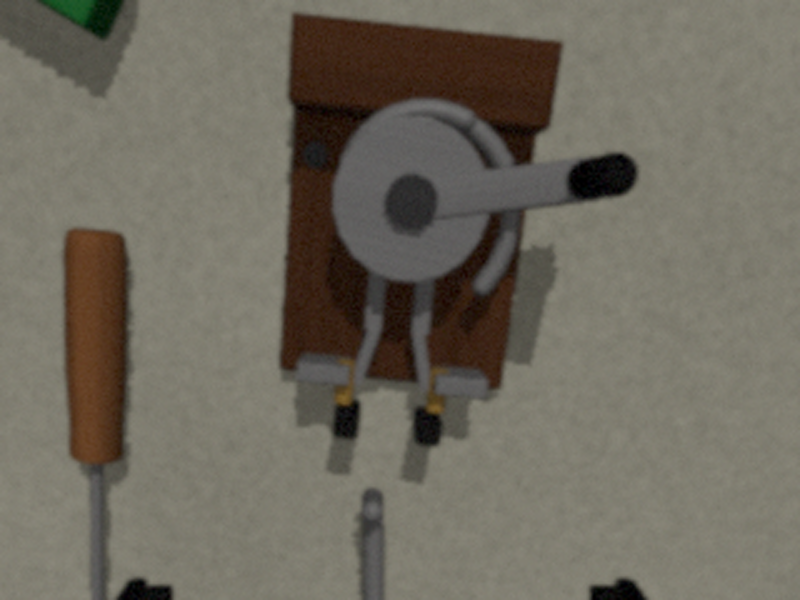

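Here the disc is centred at about (412,196), the pad tops at (346,412) and (427,417), the channel middle at about (400,300), the grip top at about (618,173) and the stud at (372,498).

```bash
cat > m.py <<'E'
from h import *
c3=dict(np.load("w3.npz"));c2=dict(np.load("w2.npz"));ct=calibration("top")
def W(c,u,v,z): return ray(c,(100+u/2.5,v/2.5),z).round(4)
cam=W(c3,412,196,.047)
p=[W(c3,346,412,.038),W(c3,427,417,.038)];pm=(p[0]+p[1])/2
ch=W(c3,400,300,.026)
ang=lambda d:np.degrees(np.arctan2(d[0],-d[1])).round(2)
print("cam",cam,"top view",ray(ct,(192+138/5.3,140+295/5.3),.047))
print("pads",p,np.linalg.norm(p[0]-p[1]),"mid",pm,"dist",np.linalg.norm((pm-cam)[:2]),"ang",ang(pm-cam),"perp",ang(np.array([p[1][1]-p[0][1],-(p[1][0]-p[0][0])])*-1))
print("pads w2",W(c2,344,218,.038),W(c2,431,226,.038))
print("ch",ch,ang(ch-cam),np.linalg.norm((ch-cam)[:2]))
g=W(c3,618,173,.096);print("grip",g,np.linalg.norm((g-cam)[:2]))
print("stud",W(c3,372,495,.04),W(c2,373,322,.04),"bracket",W(c3,298,358,.04))
B=[W(c3,293,105,.04),W(c3,548,130,.04),W(c3,283,370,.01),W(c3,500,388,.01)];print(B, ang(B[2]-B[0]),ang(B[3]-B[1]))
E
python3 m.py
```

```text
cam [0.5406 0.1329 0.047 ] top view [0.54051665 0.12806549 0.047     ]
pads [array([0.5304, 0.044 , 0.038 ]), array([0.5642, 0.0481, 0.038 ])] 0.03404776057246649 mid [0.5473  0.04605 0.038  ] dist 0.08710805071863335 ang 4.41 perp -173.08
pads w2 [0.5307 0.0415 0.038 ] [0.5648 0.0448 0.038 ]
ch [0.5444 0.0922 0.026 ] 5.33 0.04087701065391156
grip [0.6026 0.1508 0.096 ] 0.06453224000451252
stud [0.5476 0.0106 0.04  ] [0.5491 0.0042 0.04  ] bracket [0.5073 0.063  0.04  ]
[array([0.4908, 0.1565, 0.04  ]), array([0.5867, 0.1656, 0.04  ]), array([0.4997, 0.0511, 0.01  ]), array([0.5965, 0.0609, 0.01  ])] 4.83 5.35
```

>>> send_rows(moves=[[-10,-0.2,4,0,0,0,1],[-18.3,-0.3,8,0,0,0,1],[-18.3,-0.3,12,0,0,0,1],[-18.3,-0.3,14,0,0,0,1],[-18.3,-0.3,16,0,0,0,1],[-18.3,-0.3,18,0,0,0,1],[-18.3,-0.3,18.9,0,0,0,1],[-18.3,-0.3,18.9,0,0,0,1]])

```text
time: 3.5
eef_pos: [0.5736, -0.1365, 0.0288]
orientation: [-0.001, 0.64, 0.769, -0.0]
ft_force: [0.6, 0.1, 0.2]
width: 1.0
gripper_force: 0.0
```

>>> send_rows(moves=[[0,0,0,0,0,0,0.3],[0,0,0,0,0,0,0.3],[0,0,0,0,0,0,0.3],[0,0,0,0,0,0,0.3],[0,0,0,0,0,0,0.3],[0,0,0,0,0,0,0.3]])

```text
time: 4.1
eef_pos: [0.5746, -0.1359, 0.0304]
orientation: [0.0, 0.639, 0.769, 0.0]
ft_force: [0.2, -0.2, 0.4]
width: 0.543
gripper_force: 0.0
```

>>> send_rows(moves=[[0,0,0,0,0,0,0.3],[0,0,0,0,0,0,0.3],[0,0,0,0,0,0,0.3],[0,-0.3,0,0,0,0.3,0.3],[0.1,-0.6,0,0,0,0.6,0.3],[0.2,-1,0,0,0,1.05,0.3],[0.2,-1,0,0,0,1.05,0.3]])

```text
time: 4.8
eef_pos: [0.5644, -0.1364, 0.0303]
orientation: [0.001, 0.674, 0.739, 0.0]
ft_force: [0.9, -1.4, 2.4]
width: 0.495
gripper_force: 30.0
```

```bash
python3 - <<'E'
from h import *
c=calibration("wrist");im=read_camera("wrist")
np.savez("w4.npz",**c);cv2.imwrite("pics/w4.png",im)
cv2.imwrite("pics/w4c.png",cv2.resize(im[:280,100:420],None,fx=2.1,fy=2.1,interpolation=cv2.INTER_CUBIC))
s=arm.state();print(s["eef_pos"],s["orientation"],s["width"],s["gripper_force"],s["ft_force"])
E
```

```text
[ 0.56439565 -0.13638667  0.03029701] [ 4.19552158e-04  6.73791494e-01  7.38921408e-01 -1.10704148e-05] 0.5019405898791457 29.994308352470398 [ 0.67546944 -1.95332223  2.67043685]
```

View pics/w4c.png

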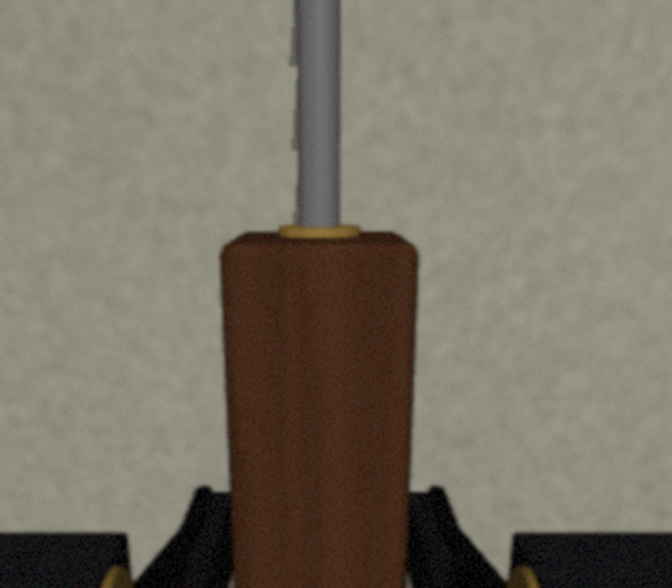

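The rail is gripped squarely, with its front edge at crop row 250 and the bolt centred at column 319.

```bash
python3 - <<'E'
from h import *
c=dict(np.load("w4.npz"))
for u,v,z in((222,250,.04),(416,250,.04),(319,229,.023),(319,60,.023)): print(ray(c,(100+u/2.1,v/2.1),z).round(4))
from m import *
E
```

```text
[ 0.5375 -0.0697  0.04  ]
[ 0.5791 -0.0658  0.04  ]
[ 0.558  -0.0645  0.023 ]
[ 0.5546 -0.0283  0.023 ]
cam [0.5406 0.1329 0.047 ] top view [0.54051665 0.12806549 0.047     ]
pads [array([0.5304, 0.044 , 0.038 ]), array([0.5642, 0.0481, 0.038 ])] 0.03404776057246649 mid [0.5473  0.04605 0.038  ] dist 0.08710805071863335 ang 4.41 perp -173.08
pads w2 [0.5307 0.0415 0.038 ] [0.5648 0.0448 0.038 ]
ch [0.5444 0.0922 0.026 ] 5.33 0.04087701065391156
grip [0.6026 0.1508 0.096 ] 0.06453224000451252
stud [0.5476 0.0106 0.04  ] [0.5491 0.0042 0.04  ] bracket [0.5073 0.063  0.04  ]
[array([0.4908, 0.1565, 0.04  ]), array([0.5867, 0.1656, 0.04  ]), array([0.4997, 0.0511, 0.01  ]), array([0.5965, 0.0609, 0.01  ])] 4.83 5.35
```

>>> send_rows(moves=[[1,0,0,0,0,0,0.3],[2,0,0,0,0,0,0.3],[3,0,0,0,0,0,0.3],[4,0,0,0,0,0,0.3],[5,0,0,0,0,0,0.3],[5.5,0,0,0,0,0,0.3],[6,0,0,0,0,0,0.3],[6,0,0,0,0,0,0.3]])

```text
time: 5.65
eef_pos: [0.5588, -0.075, 0.0303]
orientation: [-0.0, 0.673, 0.739, 0.0]
ft_force: [0.7, -1.9, 5.7]
width: 0.497
gripper_force: 30.0
```

```bash
python3 - <<'E'
from h import *
c=calibration("wrist");im=read_camera("wrist")
np.savez("w5.npz",**c);cv2.imwrite("pics/w5.png",im)
cv2.imwrite("pics/w5c.png",cv2.resize(im[:200,150:360],None,fx=3,fy=3,interpolation=cv2.INTER_CUBIC))
s=arm.state();print(s["eef_pos"],s["orientation"],s["ft_force"],s["ft_torque"])
E
```

```text
[ 0.55879959 -0.0749891   0.03028185] [-2.61294910e-04  6.73531901e-01  7.39157975e-01  4.44959404e-04] [ 0.8329745  -1.12173141  5.96575577] [-0.13616316 -0.29700226  0.08715752]
```

View pics/w5c.png

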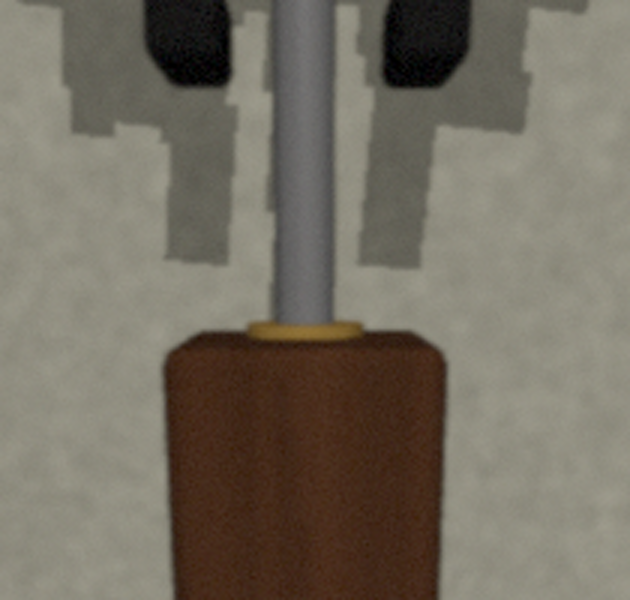

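The pads (inner edges 231 and 386) straddle the bolt (274–333) with the line centred to within 1 mm and square. I'll compute the gap.

```bash
python3 - <<'E'
from h import *
c=dict(np.load("w5.npz"))
for u,v,z in((306,357,.04),(308,87,.011),(308,40,.038)): print(ray(c,(150+u/3,v/3),z).round(4))
E
```

```text
[ 0.5526 -0.0064  0.04  ]
[0.5491 0.0347 0.011 ]
[0.5488 0.0368 0.038 ]
```

>>> send_rows(moves=[[0.4,0.05,0,0,0,0,0.3],[0.8,0.05,0,0,0,0,0.3],[1.2,0.05,0,0,0,0,0.3],[1.6,0.05,0,0,0,0,0.3],[2,0.05,0,0,0,0,0.3],[2,0.05,0,0,0,0,0.3]])

```text
time: 6.3
eef_pos: [0.5576, -0.0557, 0.0303]
orientation: [0.0, 0.673, 0.739, 0.0]
ft_force: [1.1, -2.9, 5.8]
width: 0.498
gripper_force: 30.0
```

>>> send_rows(moves=[[0.4,0,0,0,0,0,0.3],[0.8,0,0,0,0,0,0.3],[1.1,0,0,0,0,0,0.3],[1.4,0,0,0,0,0,0.3],[1.6,0,0,0,0,0,0.3],[1.6,0,0,0,0,0,0.3]])

```text
time: 6.9
eef_pos: [0.556, -0.04, 0.0303]
orientation: [0.0, 0.673, 0.739, 0.0]
ft_force: [0.1, -3.3, 6.8]
width: 0.502
gripper_force: 30.0
```

```bash
python3 - <<'E'
from h import *
c=calibration("wrist");im=read_camera("wrist")
np.savez("w6.npz",**c);cv2.imwrite("pics/w6.png",im)
cv2.imwrite("pics/w6c.png",cv2.resize(im[:200,130:380],None,fx=3,fy=3,interpolation=cv2.INTER_CUBIC))
s=arm.state();print(s["eef_pos"],s["ft_force"],s["ft_torque"])
E
```

```text
[ 0.55606282 -0.04003088  0.03027856] [ 1.44781508 -3.39519839  5.72371462] [-0.66700369 -0.24803456  0.03086004]
```

View pics/w6c.png

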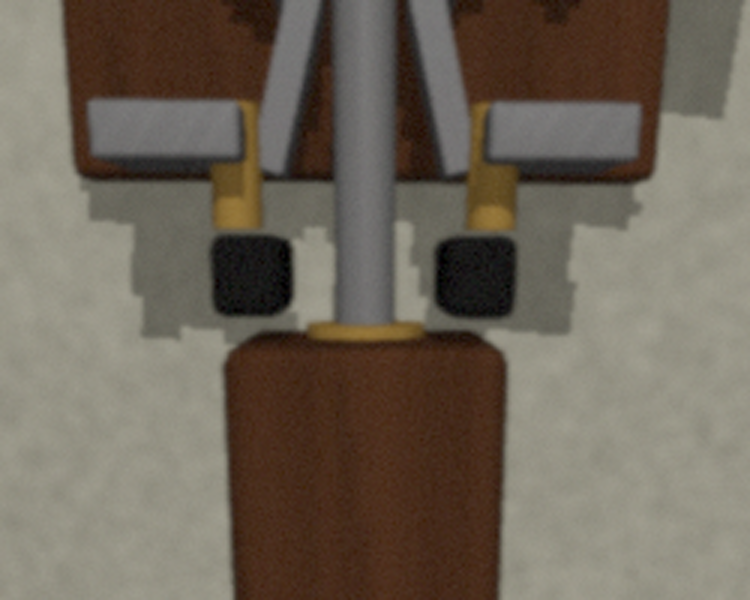

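The rail is centred (pads' middle 364, bolt 365) and square, about 3–4 mm short of the pads. I'll creep in, watching the force.

>>> send_rows(moves=[[0.1,0,0,0,0,0,0.3],[0.2,0,0,0,0,0,0.3],[0.3,0,0,0,0,0,0.3],[0.3,0,0,0,0,0,0.3]])

```text
time: 7.35
eef_pos: [0.5558, -0.0373, 0.0303]
orientation: [0.0, 0.674, 0.739, 0.0]
ft_force: [1.4, -4.4, 5.8]
width: 0.506
gripper_force: 30.0
```

>>> send_rows(moves=[[0.05,0,0,0,0,0,0.3],[0.1,0,0,0,0,0,0.3],[0.1,0,0,0,0,0,0.3]])

```text
time: 7.65
eef_pos: [0.5557, -0.0364, 0.0303]
orientation: [0.0, 0.674, 0.739, -0.0]
ft_force: [1.8, -5.1, 5.4]
width: 0.499
gripper_force: 30.0
```

>>> send_rows(moves=[[0.05,0,0,0,0,0,0.3],[0.1,0,0,0,0,0,0.3],[0.1,0,0,0,0,0,0.3]])

```text
time: 7.95
eef_pos: [0.5557, -0.036, 0.0303]
orientation: [0.001, 0.673, 0.739, -0.0]
ft_force: [0.5, -6.5, 4.9]
width: 0.503
gripper_force: 30.0
```

```bash
python3 - <<'E'
from h import *
c=calibration("wrist");im=read_camera("wrist")
cv2.imwrite("pics/w7.png",im)
# row profile along pad columns: (crop 250,475)/3+130
for u in(213,288):print(im[60:130,u-3:u+4].mean(1).max(1).round().astype(int).tolist())
s=arm.state();print(s["eef_pos"],s["ft_force"],s["ft_torque"])
E
```

```text
[100, 100, 100, 105, 110, 112, 113, 115, 117, 119, 119, 120, 119, 120, 121, 123, 129, 130, 130, 130, 129, 131, 131, 129, 127, 117, 95, 58, 28, 28, 24, 25, 26, 22, 27, 23, 21, 26, 26, 23, 25, 25, 25, 25, 26, 24, 24, 24, 24, 23, 22, 18, 18, 16, 33, 51, 63, 70, 78, 76, 75, 73, 72, 72, 72, 73, 73, 72, 72, 74]
[96, 92, 92, 96, 100, 99, 97, 95, 93, 93, 95, 94, 95, 95, 94, 95, 96, 98, 105, 115, 121, 123, 121, 122, 121, 117, 101, 73, 41, 28, 26, 25, 26, 23, 23, 23, 23, 24, 21, 22, 24, 26, 25, 26, 23, 23, 23, 26, 23, 23, 24, 23, 18, 14, 22, 44, 62, 68, 74, 73, 73, 71, 70, 71, 71, 71, 71, 71, 71, 71]
[ 0.55568513 -0.03594932  0.03025587] [ 0.30137498 -7.2402208   5.63452691] [-1.14862794e+00 -1.79956900e-01 -4.24872851e-04]
```

The black pad now meets the rail edge and the force has started to rise (about 3 N more), so the rail rests on the buffers. I'll release and rise.

>>> send_rows(moves=[[0,0,0,0,0,0,0.75],[0,0,0,0,0,0,0.75],[0,0,0,0,0,0,0.75],[0,0,0,0,0,0,0.75],[0,0,-4,0,0,0,0.75],[0,0,-8,0,0,0,0.75],[0,0,-13,0,0,0,0.75],[0,0,-13,0,0,0,0.75]])

```text
time: 8.8
eef_pos: [0.5597, -0.0358, 0.1661]
orientation: [0.006, 0.673, 0.739, 0.003]
ft_force: [0.8, -0.7, -0.3]
width: 0.749
gripper_force: 0.0
```

```bash
python3 - <<'E'
from h import *
s=arm.state();print(s["eef_pos"],s["orientation"],s["width"],s["ft_force"])
c=calibration("wrist");im=read_camera("wrist");cv2.imwrite("pics/w8.png",im);np.savez("w8.npz",**c)
for X in((.602,.150,.096),(.602,.150,.05),(.5406,.131,.047)): print(proj(c,X).round(1))
# black grip blob near the expected place
p=proj(c,(.602,.150,.08)).astype(int)
x0=max(p[0]-60,0);y0=max(p[1]-60,0);g=im[y0:p[1]+60,x0:p[0]+60].max(2)<45
n,l,st,ce=cv2.connectedComponentsWithStats(g.astype(np.uint8))
for i in range(1,n):
    if st[i,4]>100:print(st[i,:2]+[x0,y0],st[i,2:],ce[i]+[x0,y0])
E
```

```text
[ 0.55970262 -0.03580311  0.16612546] [0.0056211  0.67341185 0.73923922 0.0032034 ] 0.7489048416819689 [ 0.80966767 -0.66912557 -0.27178373]
[353.3 -92.9]
[334.  -60.8]
[245.  -38.1]
[285   0] [ 18  38 200] [291.91   17.485]
[285 232] [ 120   71 2606] [349.31273983 266.4562548 ]
[330 306] [  75   40 2016] [369.17113095 327.28422619]
```

>>> send_rows(moves=[[5,3,0,0,0,0,0.5],[10.1,5.9,0,0,0,0,0.5],[10.1,5.9,0,0,0,0,0.5],[10.1,5.9,0,0,0,0,0.5],[10.1,5.9,0,0,0,0,0.5]])

```text
time: 9.35
eef_pos: [0.6033, 0.0707, 0.1585]
orientation: [-0.001, 0.673, 0.74, -0.001]
ft_force: [-0.2, -0.4, -0.5]
width: 0.512
gripper_force: 0.0
```

```bash
python3 - <<'E'
from h import *
s=arm.state();print(s["eef_pos"],s["orientation"],s["width"])
c=calibration("wrist");im=read_camera("wrist");np.savez("w9.npz",**c);cv2.imwrite("pics/w9.png",im)
cv2.imwrite("pics/w9c.png",cv2.resize(im[0:300,100:400],None,fx=2,fy=2,interpolation=cv2.INTER_CUBIC))
for X in((.602,.150,.096),(.602,.150,.05),(.5406,.131,.047)): print(proj(c,X).round(1))
p=proj(c,(.602,.150,.08)).astype(int)
x0=max(p[0]-60,0);y0=max(p[1]-60,0);g=im[y0:p[1]+60,x0:p[0]+60].max(2)<45
n,l,st,ce=cv2.connectedComponentsWithStats(g.astype(np.uint8))
for i in range(1,n):
    if st[i,4]>100:print(st[i,:2]+[x0,y0],st[i,2:],ce[i]+[x0,y0],ray(c,ce[i]+[x0,y0],.075))
E
```

```text
[0.60329368 0.07073315 0.15852733] [-0.00124097  0.6731124   0.73953777 -0.00142726] 0.5118069356478127
[261.5  92.2]
[260.2  91. ]
[180.9 108. ]
[216  66] [ 28  15 171] [231.1871345   70.62573099] [0.58011263 0.16190006 0.075     ]
[253  82] [ 19  20 300] [261.83333333  91.39333333] [0.60268008 0.15019878 0.075     ]
[204 119] [ 23  32 277] [214.26353791 136.75090253] [0.57125097 0.11514292 0.075     ]
```

View pics/w9c.png

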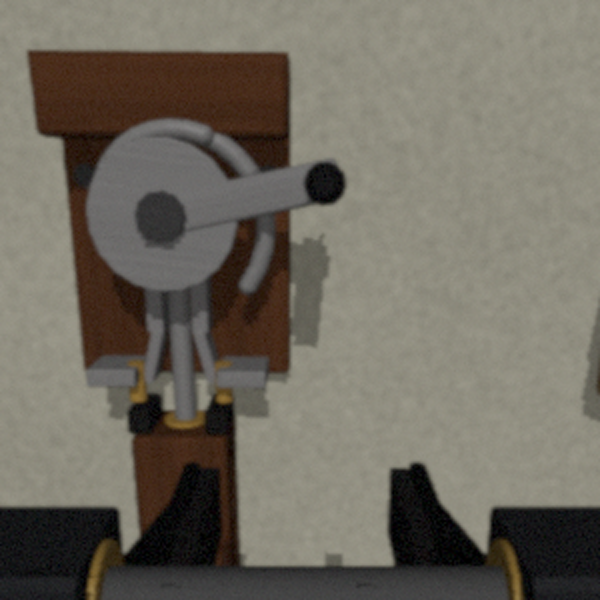

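The grip's top is at (324,183) in the crop (world (0.603,0.150), 65 mm from the cam axis), and the rail sits against both pads. I'll go over the grip and down.

>>> send_rows(moves=[[4,0.3,0,0,0,0,0.5],[7.9,0.5,0,0,0,0,0.5],[7.9,0.5,0,0,0,0,0.5],[7.9,0.5,3,0,0,0,0.5],[7.9,0.5,5,0,0,0,0.5],[7.9,0.5,7,0,0,0,0.5],[7.9,0.5,8,0,0,0,0.5],[7.9,0.5,8,0,0,0,0.5]])

```text
time: 10.2
eef_pos: [0.6011, 0.1482, 0.0784]
orientation: [-0.001, 0.674, 0.739, -0.002]
ft_force: [0.4, 0.1, 0.1]
width: 0.5
gripper_force: 0.0
```

>>> send_rows(moves=[[0,0,0,0,0,0,0],[0,0,0,0,0,0,0],[0,0,0,0,0,0,0],[0,0,0,0,0,0,0],[0,0,0,0,0,0,0],[0,0,0,0,0,0,0]])

```text
time: 10.8
eef_pos: [0.6024, 0.15, 0.0806]
orientation: [0.0, 0.673, 0.739, -0.0]
ft_force: [-1.4, 0.0, 4.2]
width: 0.142
gripper_force: 30.0
```

```bash
cat > circ.py <<'E'
import numpy as np
# P: commanded start; rows for readings r (block x at world angle PHI; lever = PHI+1.9-r)
PHI=np.radians(-84.8); TX=np.array([-.0934,.9956]);TY=np.array([.9956,.0934])
def pos(r,C,R): a=PHI+1.9-r; return C+R*np.array([np.cos(a),np.sin(a)])
def rows(P,rs,C=np.array([.5403,.1317]),R=.065):
    for r in rs:
        d=(pos(r,C,R)-P)*100; print(round(r,2),[round(d@TX,2),round(d@TY,2)])
def read(p,C=np.array([.5403,.1317])):
    d=np.asarray(p)-C; return (PHI+1.9-np.arctan2(d[1],d[0])),np.linalg.norm(d)
E
python3 - <<'E'
from circ import *
P=np.array([.6024,.15]);print(read(P))
rows(P,np.arange(.25,1.15,.1))
print(pos(.95,np.array([.5403,.1317]),.065))
E
```

```text
(np.float64(0.133386340086878), np.float64(0.06474025023121245))
0.25 [np.float64(-0.75), np.float64(0.13)]
0.35 [np.float64(-1.4), np.float64(0.14)]
0.45 [np.float64(-2.04), np.float64(0.1)]
0.55 [np.float64(-2.68), np.float64(-0.02)]
0.65 [np.float64(-3.31), np.float64(-0.19)]
0.75 [np.float64(-3.91), np.float64(-0.43)]
0.85 [np.float64(-4.49), np.float64(-0.72)]
0.95 [np.float64(-5.04), np.float64(-1.08)]
1.05 [np.float64(-5.55), np.float64(-1.48)]
[0.59638117 0.09883813]
```

>>> send_rows(moves=[[-0.75,0.13,0,0,0,0,0],[-1.4,0.14,0,0,0,0,0],[-2.04,0.1,0,0,0,0,0],[-2.68,-0.02,0,0,0,0,0],[-3.31,-0.19,0,0,0,0,0],[-3.91,-0.43,0,0,0,0,0]])

```text
time: 11.4
eef_pos: [0.602, 0.1102, 0.0806]
orientation: [-0.0, 0.674, 0.739, 0.0]
ft_force: [-2.5, 2.5, 5.8]
width: 0.149
gripper_force: 30.0
```

>>> send_rows(moves=[[0,0,0,0,0,0,0],[0,0,0,0,0,0,0]])

```text
time: 11.6
eef_pos: [0.6018, 0.1095, 0.0806]
orientation: [0.0, 0.674, 0.739, -0.0]
ft_force: [-2.7, -1.2, 5.3]
width: 0.148
gripper_force: 30.0
```

```bash
python3 - <<'E'
from circ import *
C=np.array([.5403,.1317])
P=pos(.75,C,.065);print(P,read([.6018,.1095]))
rows(P,np.arange(.85,1.65,.1))
for p in(1.55,):
  print("from",p,pos(p,C,.065));rows(pos(p,C,.065),np.arange(p+.08,p+.7,.08))
E
```

```text
[0.60179193 0.11063479] (np.float64(0.7663797834136674), np.float64(0.06538417239668941))
0.85 [np.float64(-0.58), np.float64(-0.3)]
0.95 [np.float64(-1.12), np.float64(-0.65)]
1.05 [np.float64(-1.63), np.float64(-1.05)]
1.15 [np.float64(-2.1), np.float64(-1.51)]
1.25 [np.float64(-2.51), np.float64(-2.01)]
1.35 [np.float64(-2.88), np.float64(-2.54)]
1.45 [np.float64(-3.19), np.float64(-3.11)]
1.55 [np.float64(-3.44), np.float64(-3.71)]
from 1.55 [0.56803058 0.07291212]
1.63 [np.float64(-0.16), np.float64(-0.5)]
1.71 [np.float64(-0.27), np.float64(-1.0)]
1.79 [np.float64(-0.35), np.float64(-1.52)]
1.87 [np.float64(-0.39), np.float64(-2.03)]
1.95 [np.float64(-0.38), np.float64(-2.55)]
2.03 [np.float64(-0.33), np.float64(-3.07)]
2.11 [np.float64(-0.24), np.float64(-3.58)]
2.19 [np.float64(-0.11), np.float64(-4.09)]
```

>>> send_rows(moves=[[-0.58,-0.3,0,0,0,0,0],[-1.12,-0.65,0,0,0,0,0],[-1.63,-1.05,0,0,0,0,0],[-2.1,-1.51,0,0,0,0,0],[-2.51,-2.01,0,0,0,0,0],[-2.88,-2.54,0,0,0,0,0],[-3.19,-3.11,0,0,0,0,0],[-3.44,-3.71,0,0,0,0,0]])

```text
time: 12.4
eef_pos: [0.5691, 0.0723, 0.0806]
orientation: [0.001, 0.674, 0.739, 0.001]
ft_force: [1.0, 2.5, 5.0]
width: 0.146
gripper_force: 30.0
```

>>> send_rows(moves=[[-0.16,-0.5,0,0,0,0,0],[-0.27,-1.0,0,0,0,0,0]])

```text
time: 12.6
eef_pos: [0.5595, 0.0686, 0.0806]
orientation: [0.001, 0.674, 0.739, 0.001]
ft_force: [1.5, 1.8, 5.6]
width: 0.145
gripper_force: 30.0
```

```bash
python3 - <<'E'
from circ import *
C=np.array([.5403,.1317])
print(read([.5691,.0723]),read([.5595,.0686]))
for p in np.arange(1.71,3.7,.2):
  print("from",round(p,2));rows(pos(p,C,.065),p+np.array([.05,.1,.15,.2]))
E
```

```text
(np.float64(1.5393040295511502), np.float64(0.06601363495521212)) (np.float64(1.6953793475911054), np.float64(0.0659564250092438))
from 1.71
1.76 [np.float64(-0.05), np.float64(-0.32)]
1.81 [np.float64(-0.09), np.float64(-0.64)]
1.86 [np.float64(-0.11), np.float64(-0.97)]
1.91 [np.float64(-0.11), np.float64(-1.29)]
from 1.91
1.96 [np.float64(0.01), np.float64(-0.32)]
2.01 [np.float64(0.04), np.float64(-0.65)]
2.06 [np.float64(0.09), np.float64(-0.97)]
2.11 [np.float64(0.15), np.float64(-1.29)]
from 2.11
2.16 [np.float64(0.08), np.float64(-0.32)]
2.21 [np.float64(0.17), np.float64(-0.63)]
2.26 [np.float64(0.28), np.float64(-0.93)]
2.31 [np.float64(0.4), np.float64(-1.23)]
from 2.31
2.36 [np.float64(0.14), np.float64(-0.29)]
2.41 [np.float64(0.29), np.float64(-0.58)]
2.46 [np.float64(0.46), np.float64(-0.86)]
2.51 [np.float64(0.64), np.float64(-1.13)]
from 2.51
2.56 [np.float64(0.19), np.float64(-0.26)]
2.61 [np.float64(0.4), np.float64(-0.51)]
2.66 [np.float64(0.62), np.float64(-0.75)]
2.71 [np.float64(0.85), np.float64(-0.98)]
from 2.71
2.76 [np.float64(0.24), np.float64(-0.22)]
2.81 [np.float64(0.49), np.float64(-0.42)]
2.86 [np.float64(0.76), np.float64(-0.61)]
2.91 [np.float64(1.03), np.float64(-0.79)]
from 2.91
2.96 [np.float64(0.28), np.float64(-0.17)]
3.01 [np.float64(0.57), np.float64(-0.32)]
3.06 [np.float64(0.86), np.float64(-0.45)]
3.11 [np.float64(1.16), np.float64(-0.57)]
from 3.11
3.16 [np.float64(0.31), np.float64(-0.11)]
3.21 [np.float64(0.62), np.float64(-0.2)]
3.26 [np.float64(0.94), np.float64(-0.27)]
3.31 [np.float64(1.25), np.float64(-0.33)]
from 3.31
3.36 [np.float64(0.32), np.float64(-0.04)]
3.41 [np.float64(0.65), np.float64(-0.07)]
3.46 [np.float64(0.97), np.float64(-0.08)]
3.51 [np.float64(1.3), np.float64(-0.08)]
from 3.51
3.56 [np.float64(0.32), np.float64(0.02)]
3.61 [np.float64(0.65), np.float64(0.06)]
3.66 [np.float64(0.97), np.float64(0.11)]
3.71 [np.float64(1.28), np.float64(0.18)]
```

>>> send_rows(moves=[[-0.05,-0.32,0,0,0,0,0],[-0.09,-0.64,0,0,0,0,0],[-0.11,-0.97,0,0,0,0,0],[-0.11,-1.29,0,0,0,0,0]])

```text
time: 13.0
eef_pos: [0.547, 0.066, 0.0806]
orientation: [0.002, 0.673, 0.739, 0.001]
ft_force: [1.4, 0.4, 4.6]
width: 0.145
gripper_force: 30.0
```

Still loose (1.4 N).

>>> send_rows(moves=[[0.01,-0.32,0,0,0,0,0],[0.04,-0.65,0,0,0,0,0],[0.09,-0.97,0,0,0,0,0],[0.15,-1.29,0,0,0,0,0]])

```text
time: 13.4
eef_pos: [0.534, 0.0661, 0.0806]
orientation: [0.002, 0.673, 0.739, 0.001]
ft_force: [1.0, -0.9, 5.6]
width: 0.142
gripper_force: 30.0
```

>>> send_rows(moves=[[0.08,-0.32,0,0,0,0,0],[0.17,-0.63,0,0,0,0,0],[0.28,-0.93,0,0,0,0,0],[0.4,-1.23,0,0,0,0,0]])

```text
time: 13.8
eef_pos: [0.5211, 0.0687, 0.0806]
orientation: [0.002, 0.673, 0.739, 0.0]
ft_force: [0.7, -2.5, 5.9]
width: 0.141
gripper_force: 30.0
```

>>> send_rows(moves=[[0.14,-0.29,0,0,0,0,0],[0.29,-0.58,0,0,0,0,0],[0.46,-0.86,0,0,0,0,0],[0.64,-1.13,0,0,0,0,0]])

```text
time: 14.2
eef_pos: [0.5089, 0.0739, 0.0806]
orientation: [0.002, 0.673, 0.74, -0.0]
ft_force: [0.6, -3.3, 6.3]
width: 0.144
gripper_force: 30.0
```

```bash
cat > f.py <<'E'
from circ import *
from station import arm
s=arm.state();p=s["eef_pos"][:2];F=s["ft_force"][:2];C=np.array([.5403,.1317])
r,R=read(p);d=(p-C)/R;t=np.array([d[1],-d[0]])
print("r",r.round(3),"R",R.round(4),"resist N",(-F@t).round(2),"Nm",(-F@t*.065).round(3),"radial",(F@d).round(2),"target",round(.85-(r-2.1)*.144,2))
E
python3 f.py
```

```text
r 2.488 R 0.0658 resist N 2.14 Nm 0.139 radial 2.6 target 0.79
```

>>> send_rows(moves=[[0.19,-0.26,0,0,0,0,0],[0.4,-0.51,0,0,0,0,0]])

```text
time: 14.4
eef_pos: [0.504, 0.077, 0.0806]
orientation: [0.002, 0.673, 0.74, -0.0]
ft_force: [2.3, -5.8, 5.8]
width: 0.141
gripper_force: 30.0
```

```bash
python3 f.py; python3 -c "
from circ import *
C=np.array([.5403,.1317])
for p in np.arange(2.61,3.9,.1): rows(pos(p,C,.065),p+np.array([.05,.1]))"
```

```text
r 2.577 R 0.0657 resist N 5.12 Nm 0.333 radial 3.51 target 0.78
2.66 [np.float64(0.22), np.float64(-0.24)]
2.71 [np.float64(0.45), np.float64(-0.47)]
2.76 [np.float64(0.24), np.float64(-0.22)]
2.81 [np.float64(0.49), np.float64(-0.42)]
2.86 [np.float64(0.26), np.float64(-0.19)]
2.91 [np.float64(0.53), np.float64(-0.37)]
2.96 [np.float64(0.28), np.float64(-0.17)]
3.01 [np.float64(0.57), np.float64(-0.32)]
3.06 [np.float64(0.29), np.float64(-0.14)]
3.11 [np.float64(0.6), np.float64(-0.26)]
3.16 [np.float64(0.31), np.float64(-0.11)]
3.21 [np.float64(0.62), np.float64(-0.2)]
3.26 [np.float64(0.32), np.float64(-0.08)]
3.31 [np.float64(0.64), np.float64(-0.13)]
3.36 [np.float64(0.32), np.float64(-0.04)]
3.41 [np.float64(0.65), np.float64(-0.07)]
3.46 [np.float64(0.32), np.float64(-0.01)]
3.51 [np.float64(0.65), np.float64(-0.01)]
3.56 [np.float64(0.32), np.float64(0.02)]
3.61 [np.float64(0.65), np.float64(0.06)]
3.66 [np.float64(0.32), np.float64(0.05)]
3.71 [np.float64(0.64), np.float64(0.12)]
3.76 [np.float64(0.31), np.float64(0.09)]
3.81 [np.float64(0.62), np.float64(0.19)]
3.86 [np.float64(0.3), np.float64(0.12)]
3.91 [np.float64(0.6), np.float64(0.25)]
```

>>> send_rows(moves=[[0.22,-0.24,0,0,0,0,0],[0.45,-0.47,0,0,0,0,0]])

```text
time: 14.6
eef_pos: [0.4998, 0.0802, 0.0806]
orientation: [0.003, 0.673, 0.74, -0.0]
ft_force: [1.9, -9.9, 4.6]
width: 0.149
gripper_force: 30.0
```

```bash
python3 f.py
```

```text
r 2.656 R 0.0655 resist N 7.61 Nm 0.494 radial 6.56 target 0.77
```

>>> send_rows(moves=[[0.24,-0.22,0,0,0,0,0],[0.49,-0.42,0,0,0,0,0]])

```text
time: 14.8
eef_pos: [0.496, 0.0837, 0.0807]
orientation: [0.004, 0.672, 0.74, -0.0]
ft_force: [3.3, -14.0, 3.3]
width: 0.146
gripper_force: 30.0
```

```bash
python3 f.py
```

```text
r 2.737 R 0.0653 resist N 11.93 Nm 0.776 radial 8.04 target 0.76
```

>>> send_rows(moves=[[-0.25,0.2,0,0,0,0,0],[-0.3,0.25,0,0,0,0,0],[-0.3,0.25,0,0,0,0,0.4],[-0.3,0.25,0,0,0,0,0.4],[-0.3,0.25,0,0,0,0,0.4],[-0.3,0.25,0,0,0,0,0.4]])

```text
time: 15.4
eef_pos: [0.4953, 0.0847, 0.0796]
orientation: [-0.0, 0.673, 0.739, -0.0]
ft_force: [-0.7, -0.2, -0.3]
width: 0.376
gripper_force: 0.0
```

>>> send_rows(moves=[[0,0,-2,0,0,0,0.4],[0,0,-4,0,0,0,0.4],[0,0,-8,0,0,0,0.4],[0,0,-12,0,0,0,0.4],[-4,0,-12,0,0,0,0.4],[-8,0,-12,0,0,0,0.4],[-8,0,-12,0,0,0,0.4],[-8,0,-12,0,0,0,0.4]])

```text
time: 16.2
eef_pos: [0.5028, 0.0046, 0.1998]
orientation: [-0.001, 0.674, 0.738, -0.0]
ft_force: [0.3, -0.7, -0.4]
width: 0.395
gripper_force: 0.0
```

```bash
python3 - <<'E'
from h import *
from circ import read
s=arm.state();print(s["eef_pos"],s["width"],s["ft_force"])
c=calibration("wrist");im=read_camera("wrist");cv2.imwrite("pics/w10.png",im)
hsv=im.max(2)<45
hsv[:, :0]=0
n,l,st,ce=cv2.connectedComponentsWithStats(hsv.astype(np.uint8))
for i in range(1,n):
    if 150<st[i,4]<900:
        X=ray(c,ce[i],.09);print(st[i],ce[i].round(1),X.round(4),read(X[:2]))
E
```

```text
[0.50277731 0.00462084 0.1997737 ] 0.3949129113961133 [ 0.31646174 -0.66657343 -0.40638842]
[252   0  45  32 714] [268.3  10.9] [0.5024 0.1402 0.09  ] (np.float64(-2.500909190879616), np.float64(0.038815212444073266))
[324   0  40  32 439] [345.4  10.1] [0.5583 0.1459 0.09  ] (np.float64(-0.2469907383280575), np.float64(0.022927045473549502))
[245  80  44  42 872] [266.   97.1] [0.5071 0.0798 0.09  ] (np.float64(2.56006688479148), np.float64(0.061628721346982614))
[275 133  15 137 409] [279.2 181.3] [0.5253 0.0127 0.09  ] (np.float64(2.116012957618943), np.float64(0.11990711643122223))
[310 133  16  15 181] [317.4 140.2] [0.5521 0.0501 0.09  ] (np.float64(1.8466518756570562), np.float64(0.08247787262794401))
```

```bash
python3 - <<'E'
from h import *
from circ import read
c=calibration("wrist");im=cv2.imread("pics/w10.png")
print(read([.4953,.0847]))
for T in(22,28,34):
    g=(im.max(2)<T).astype(np.uint8)[75:130,235:300];g=cv2.morphologyEx(g,cv2.MORPH_OPEN,np.ones((5,5)))
    n,l,st,ce=cv2.connectedComponentsWithStats(g)
    for i in range(1,n): print(T,st[i],[ (ray(c,ce[i]+[235,75],z)[:2].round(4).tolist()) for z in(.075,.096)],read(ray(c,ce[i]+[235,75],.09)[:2]))
for r in(2.5,2.6,2.7,2.75,2.8):
    from circ import pos
    q=pos(r,np.array([.5403,.1317]),.065);print(r,proj(c,[*q,.096]).round(1),proj(c,[*q,.05]).round(1))
E
```

```text
(np.float64(2.7544195776593607), np.float64(0.06506919393998976))
28 [ 11  10  14  14 161] [[0.4962, 0.0835], [0.4961, 0.0838]] (np.float64(2.7351926943776625), np.float64(0.0652244171870784))
34 [ 11   8  15  17 205] [[0.4959, 0.0839], [0.4959, 0.0843]] (np.float64(2.742458028987903), np.float64(0.06502901444253205))
2.5 [268.1 105.2] [265.9 102.3]
2.6 [261.4  99.9] [260.2  97.8]
2.7 [255.3  93.9] [254.9  92.6]
2.75 [252.4  90.7] [252.4  89.8]
2.8 [249.7  87.2] [250.1  86.9]
```

The lever rests at about 2.74, right at the target torque. Nothing is held, so I'm handing in.

```bash
python3 -c "
from station import job
print(job.close_job())"
```

```text
the job is handed in; nothing more can be done
None
```

I slid the rail onto the buffers and turned the cam to about 2.74 rad, where the lever felt 0.78 N m (target 0.76, about 20 N of clamping), then let go and handed the job in; I saw no verdict on it.

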